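# Hang a roller hanger on the gravity rail and send it past the gate

## Robot

A 6-joint arm with a two-finger parallel gripper is mounted at the origin on the work surface. World frame = base frame: x ahead of the robot, y to its left, z up, the work surface at z = 0. Lengths are in m, angles in degrees, forces in N, time in s.
With the tool pointing down it reaches from about 0.4 to 0.825 m from the base axis. Payload 7 kg.
Tool frame: the origin (TCP) lies midway between the tips of the shut fingers; the grasp point (between the pads) lies 19 mm behind it; z points along the fingers, y is the direction in which the jaws open and shut (so a half turn about z gives the same grasp; the last joint's range is limited). The gripper opens to 88 mm and grips with 3 to 60 N. Pads are 19 mm wide; open, the fingers measure 130 mm over their backs; the gripper's body (78 mm by 193 mm) begins 47 mm behind the grasp point.
Start: joints at [-56.488, 20.546, 0.682, 0, -70.136, -16.507], TCP at [0.197, -0.645, 0.227] pointing down, gripper open.
Joint ranges: [-176.03, 176.03], [-82.01, 121.73], [-58.28, 71.71], [-173.87, 95.51], [-174.79, -0.11], [-173.66, 173.66]. Speed limits (degrees/s): [136.94, 136.94, 172.46, 180, 180, 180].

## Interface

Orientations are given as [roll, pitch, yaw] about the fixed x, y, z axes, in that order (R = Rz(yaw) Ry(pitch) Rx(roll)).
In Python, from plant import ctrl gives the robot as it stands. The module is installed in compiled form; this text tells all that it offers.
- The arm moves only by the tool arm_command, never from a script. Its argument "targets" is a list that holds one entry, the list of rows, each a list of 7 numbers: the turn, a rotation vector about the world's x, y, z in rad, then the shift along the world's x, y, z in cm, then the opening, from 0 (shut) to 1 (fully open). A call has 1 to 8 rows; each row is the pose to reach, as a shift and turn from the pose commanded when the call began; what a row does not reach only later rows make up. A row lasts 1/12 s, in which the tool goes at most 41.7 mm and 7.16 degrees, less where a joint would pass 70% of its speed; a pose out of reach is approached as far as the arm can. A call with a gripper value outside its range is refused whole. The fingers move at their own pace and stop on an object; the grip force is fixed at half the most. Time passes only in rows, so rows that repeat a pose let the fingers close. It gives the time, the measured TCP pose, the force and the opening at its end, in the units of the state.
- ctrl.get_obs(): the state, without advancing time (a new reading comes with each control period).
- ctrl.snapshot(name): name is "scene" or "top"; returns the picture (384x512x3 uint8, blue, green, red); there is no depth.
- ctrl.camera_model(name): a dict with "K" (3x3 intrinsics, pixels), "xyz" and "rotation" of the camera in the world. Camera axes: x right, y up, looking along -z (the intrinsics and any distortion apply to the point x, -y, -z); pixel columns grow to the right and rows downward; lengths in m; the calibration is good to about 2 mm. A picture is of the moment at which its call begins. camera_model takes no time and is no camera call.
- ctrl.close_job(): hands the job in, once; it reports no verdict.
The state is a dict: "clock": time; "joint_pos": joint angles; "qvel": joint speeds; "tau": joint torques, N m; "tool_pos": TCP position; "orientation": TCP orientation; "force": force on the tool from outside, world axes, zero at the start; "moment": the same for the moment, N m; "opening": finger opening in m.
Only numpy, scipy, OpenCV 4.12 (cv2) and the standard library are available. Lean on these libraries where they do the work, as an engineer would, in place of code of your own. Each camera call takes 0.05 s, during which the arm holds its last target. There are 200 camera calls.

## Task

Hook the blue roller hanger onto the raised upper end of the sloping rail, above the red spring gate, lowering it gently by feel until the rail carries it on both rollers while you still hold it. Keeping it on the rail and without forcing it, push it down through the gate until the gate has sprung shut behind it, then let go straight away so that it rolls down to the yellow stop by itself. See that it has come to rest at the stop with the gate shut, and leave the steel collar, the brass flange ring and the grinder where they are.

Things in the scene. Friction and masses are not known exactly. Their poses are not given: they have to be found in the camera images.
- stand: Fixed stand of the gravity rail. Origin on the table; z up; y horizontal along the rail, towards its upper end; x level, square to the rail, away from the robot. Rail: round steel bar, 16 mm diameter, at x = 0, y -220 to +235 mm. Feet 90 x 80 x 12 mm at both ends, low bar between. Lower post 24 mm square under the rail at y -212; upper column 22 mm diameter at x +34, y +235, 262 mm high.
- pivot (a point): Pin on the rail's centre line near its lower end: stand x 0, y -200 mm, 165 mm above the table, axes as the stand. From here the centre line rises towards +y at 3 to 9 degrees: the upper end is clamped by hand and the slope is not measured, so feel or look for it (it stays put in use). The rail's top lies 8 mm above its centre line.
- loading (a point): Middle of the loading length above the gate: stand x 0, y +155 mm, axes as the stand. It marks where the rail's top would be at 6 degrees, 210 mm above the table; the real rail there is up to 19 mm higher or lower. Hook the hanger on with its seat point at y +135 to +180 mm.
- stop (a point): Middle of the rubber face of the yellow stop near the rail's lower end: stand y -161 mm, axes as the stand, about 29 mm above the rail's centre line; the stop reaches 44 mm above the centre line. The hanger's yoke end rests on this face.
- gate (a joint): Angle (rad) of the red spring gate, a flap 46 mm long, 18 mm high, on an upright hinge at stand x +42, y +70 mm. At 0 it is shut, square across the rail, 14 to 32 mm above the rail's top. It swings only downhill (-y), up to 1.4, and springs shut: about 3 N at its tip when shut, 5 N at 1 rad, too stiff for the hanger's own weight.
- gate_pin (a point): Top of the gate's hinge at its mean height, stand x +42, y +70 mm, axes as the stand. Pushed by the hanger's yoke the flap swings to about 1 rad, rubs along the yoke's +x side, and has sprung shut behind the yoke once the seat point is at about y -25 mm.
- hanger_grip (a point): Middle of the yellow grip tab on top of the blue roller hanger: 14 mm along x, 34 along y, 44 high; the yoke's top is 24 mm below this point. Grasp here. 184 mm above the hanger's underside. Axes of the hanger: z up, y along the rail, x to its open side; hung, they match the stand's (apart from the slope).
- hanger_seat (a point): Hanger's point that comes to lie on the rail's top: midway between its rollers, in the groove bottoms, 69 mm below hanger_grip, 115 mm above the underside, axes as hanger_grip. Grooves 20 mm wide for the 16 mm bar; roller flanges reach 6 mm below this point. At rest on the stop it is at about stand y -109 mm.
- hanger: Loose blue C hook, about 0.5 kg, 204 mm high, stands on its foot plate (90 x 70 mm) at first; origin under the rollers on its underside. Yoke over them 104 mm long (y), 36 wide (x); spine at x -44 to -50 mm. The rail enters sideways from the open +x side, between the rollers and the steel part on the plate (its top 28 mm above the underside).
- collar: Bystander: loose steel collar, 84 mm outside diameter, 34 mm high, origin at its underside.
- flange: Bystander: loose brass flange ring, 96 mm outside diameter, 14 mm high, origin at its underside.
- grinder: Bystander: grey straight grinder lying beyond the rail, about 255 mm long, 54 mm wide, 50 mm high, origin at its underside near the middle, x along it.
- roller_low: Downhill roller of the hanger (aluminium, tread 28 mm diameter, flanges 40 mm), turns on a level axle 14 mm above hanger_seat at hanger y -26 mm; origin at its centre; it turns about its x.
- roller_high: Uphill roller of the hanger, the same, at hanger y +26 mm. The hanger leans with the rail when both rollers bear.
There are look-alikes about, which are no part of the job. Leave any black or pink look-alike of the hanger alone.

How it is judged (in metres and radians):
On the way, in this order (a step that is already met when the one before it is completed fails the run):
1. the hanger, still held, rests with both rollers on the loading length of the rail, above the shut gate (contact force between each of roller_low, roller_high and stand above 0.5 N and contact force between the fingers and hanger above 1 N and y of hanger_seat in the frame of stand above 0.127 m and x of hanger_seat in the frame of stand between -0.006 and 0.006 m and value of joint gate below 0.1 rad), for 0.2 s.
2. the hanger, held and with a roller bearing on the rail, swings the gate open (contact force between any of roller_low, roller_high and stand above 0.3 N and value of joint gate above 0.6 rad and contact force between the fingers and hanger above 0.5 N and x of hanger_seat in the frame of stand between -0.008 and 0.008 m), for 0.1 s.
3. let go, the hanger is on its own on the rail below the shut gate, still short of the stop (contact force between the fingers and hanger below 0.1 N and value of joint gate below 0.2 rad and y of hanger_seat in the frame of stand between -0.085 and 0 m and height (world z) of hanger_seat above 0.165 m), for 0.04 s.
At the end, for the whole second after the job is handed in: The hanger hangs by its rollers on the rail, released and at rest within 10 mm of the stop, leaning less than 0.3 rad, with the gate shut (under 0.15 rad) and the collar, flange ring and grinder within 20 mm of where they were (y of hanger_seat in the frame of stand between -0.125 and -0.099 m and x of hanger_seat in the frame of stand between -0.008 and 0.008 m and height (world z) of hanger_seat between 0.17 and 0.195 m and angle between hanger's own z axis and vertical below 0.3 rad and linear speed of hanger below 0.03 m/s and value of joint gate below 0.15 rad and distance of each of collar, flange, grinder from where it was at the start of the episode below 0.02 m); the robot touches nothing.
It fails at once if the held hanger is pressed on the rail, gate or stand with more than 22 N (contact force between the fingers and hanger above 0.5 N and contact force between hanger and stand above 22 N).
It fails at once if the hanger is dropped onto the rail or off its upper end (contact force between the fingers and hanger below 0.1 N and linear speed of hanger above 0.35 m/s and y of hanger_seat in the frame of stand above 0.1 m).
It fails at once if the gripper or arm presses on the stand with more than 25 N (contact force between the arm and stand above 25 N).
It fails at once if the collar, flange ring or grinder is pushed away (distance of any of collar, flange, grinder from where it was at the start of the episode above 0.02 m).
It also fails if it takes over 61 s, if anything falls off the work surface, if the arm or the gripper's body presses on something with over 40 N, if the wrist force passes 120 N, or if a joint passes its speed limit or range.

## Working session

There is one attempt and no reset: what is moved stays moved. The work goes in short steps, Python scripts to look and compute and a tool call to move; the robot and the scene stay as the last step left them, time stands still between calls to the robot, and variables do not carry over. Pictures are saved under pics/ and viewed, about 8 in all and at most 12, crops included, and the job is handed in when it is done.

Besides the shell and the picture viewer there is one more tool, called in YAML: its name, and indented under it one key for each argument. arm_command: Moves the arm, as the interface text tells. Its arguments: {"type":"object","properties":{"targets":{"type":"array","items":{"type":"array","items":{"type":"array","items":{"type":"number"}}}}},"required":["targets"]}

```bash
mkdir -p pics; ls; python3 - <<'E'
from plant import ctrl
import cv2,numpy as np
for n in("scene","top"):
    cv2.imwrite(f"pics/{n}0.png",ctrl.snapshot(n)); m=ctrl.camera_model(n); print(n,{k:np.round(v,4).tolist() if not isinstance(v,str) else v for k,v in m.items()})
o=ctrl.get_obs(); print(o)
E
```

```text
pics
scene {'K': [[457.1122, 0.0, 254.7135], [0.0, 457.1122, 199.6107], [0.0, 0.0, 1.0]], 'xyz': [1.2895, -0.2033, 1.2566], 'rotation': [34.1901, 0.3116, 76.3895]}
top {'K': [[449.2364, 0.0, 252.6109], [0.0, 449.2364, 189.8336], [0.0, 0.0, 1.0]], 'xyz': [0.247, -0.0046, 1.7041], 'rotation': [10.202, -1.0175, -89.1101]}
{'clock': 0.1, 'joint_pos': array([-5.64891570e+01,  2.05879878e+01,  6.38890042e-01, -1.80952450e-02,
       -7.01348073e+01, -1.65063734e+01]), 'qvel': array([ 0.04017122, -0.08666867,  0.116749  ,  0.06302759,  0.01505443,
       -0.0310276 ]), 'tau': array([ 1.07766969e-03, -5.84164953e+01,  2.93752527e+01,  7.01550946e+00,
        1.01897391e-02, -6.53669485e-05]), 'tool_pos': array([ 0.19724597, -0.64508437,  0.22570682]), 'orientation': array([ 1.79914719e+02, -7.53104848e-03, -1.63001686e+02]), 'force': array([ 0.0989281 ,  0.8384439 , -0.29148321]), 'moment': array([-0.03046306, -0.01788515, -0.02302083]), 'opening': 0.08752835641827936}
```

View pics/scene0.png

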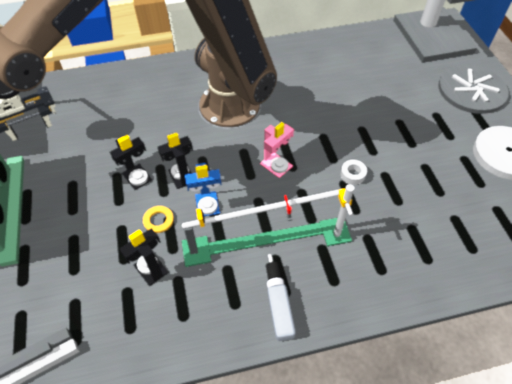

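View pics/top0.png

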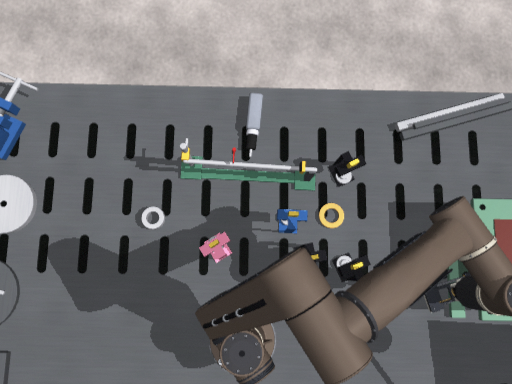

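The scene view shows the blue hanger with its yellow tab at about (202,172). The rail runs from (185,225) to (348,190), with the gate at (288,205). In the top view the tab is at (293,213) and the rail runs from (317,170) to (185,162). I'll enlarge both.

```bash
cat > h.py <<'E'
import numpy as np,cv2
from scipy.spatial.transform import Rotation as R
from plant import ctrl
def cam(n):
    m=ctrl.camera_model(n); Rm=np.array(m["rotation"],float)
    if Rm.shape==(3,): Rm=R.from_euler('xyz',Rm,degrees=True).as_matrix()
    return np.array(m["K"]),np.array(m["xyz"]),Rm,m
def proj(n,p):
    K,c,Rm,m=cam(n); q=(np.atleast_2d(p)-c)@Rm; q=q*[1,-1,-1]; q=q@K.T; return q[:,:2]/q[:,2:]
def ray(n,uv):
    K,c,Rm,m=cam(n); d=np.linalg.inv(K)@[uv[0],uv[1],1]; return c,Rm@(d*[1,-1,-1])
def atz(n,uv,z):
    c,d=ray(n,uv); return c+d*(z-c[2])/d[2]
def tri(a,b):
    c1,d1=ray("scene",a); c2,d2=ray("top",b)
    A=np.c_[d1,-d2]; s=np.linalg.lstsq(A,c2-c1,rcond=None)[0]
    p,q=c1+s[0]*d1,c2+s[1]*d2; return (p+q)/2,np.linalg.norm(p-q)
def crop(n,x,y,w,h,k,name,im=None):
    im=ctrl.snapshot(n) if im is None else im
    cv2.imwrite(f"pics/{name}.png",cv2.resize(im[y:y+h,x:x+w],None,fx=k,fy=k,interpolation=cv2.INTER_CUBIC))
E
python3 - <<'E'
from h import *
s=cv2.imread("pics/scene0.png");t=cv2.imread("pics/top0.png")
print(cam("scene")[3].keys())
crop("scene",165,150,200,125,4,"s1",s); crop("top",170,130,160,115,5,"t1",t)
for n,im in(("scene",s),("top",t)):
    hsv=cv2.cvtColor(im,cv2.COLOR_BGR2HSV)
    for nm,lo,hi in(("yel",(20,140,120),(35,255,255)),("blue",(100,150,80),(120,255,255)),("red",(0,170,100),(8,255,255))):
        k,l,st,ce=cv2.connectedComponentsWithStats(cv2.inRange(hsv,lo,hi))
        print(n,nm,[(c.round(1).tolist(),int(a[4])) for c,a in zip(ce[1:],st[1:]) if a[4]>5])
E
```

```text
dict_keys(['K', 'xyz', 'rotation'])
scene yel [([33.1, 98.7], 27), ([14.0, 116.0], 7), ([2.8, 120.6], 12), ([279.0, 129.3], 104), ([173.1, 139.8], 146), ([124.3, 142.2], 164), ([201.7, 170.9], 132), ([341.6, 196.5], 92), ([350.2, 201.9], 8), ([158.5, 219.1], 446), ([199.8, 216.8], 89), ([136.5, 237.7], 181)]
scene blue [([92.8, 26.3], 1175), ([485.1, 16.3], 1337), ([104.5, 57.8], 326), ([200.8, 163.4], 12), ([202.8, 182.8], 528), ([216.2, 211.9], 25)]
scene red [([285.2, 197.4], 13), ([288.5, 209.2], 27)]
top yel [([185.2, 155.1], 66), ([353.7, 162.2], 51), ([303.3, 165.6], 38), ([293.0, 213.5], 36), ([213.5, 243.2], 43), ([314.6, 256.5], 30), ([357.6, 265.2], 50)]
top blue [([8.4, 106.3], 165), ([8.6, 134.2], 700), ([289.7, 220.0], 368)]
top red [([233.4, 153.4], 22)]
```

View pics/s1.png

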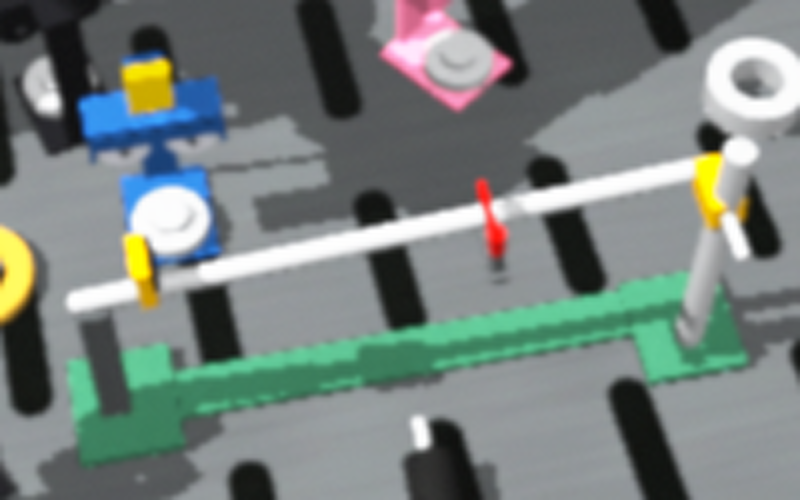

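View pics/t1.png

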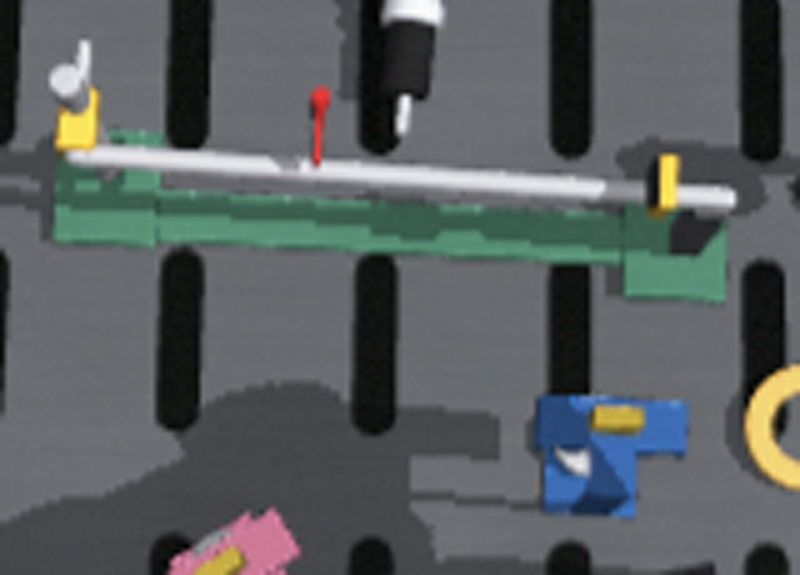

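```bash
python3 - <<'E'
from h import *
from scipy.optimize import least_squares
S=lambda u,v:np.array([165+u/4,150+v/4]); T=lambda u,v:np.array([170+u/5,130+v/5])
def W(p,q): 
    x,y,a,_=q; c,s=np.cos(a),np.sin(a); return np.array([x+c*p[0]-s*p[1],y+s*p[0]+c*p[1],p[2]])
def rz(y,q): return .165+(y+.2)*np.tan(q[3])
def res(q,full=False):
    r=[]
    def pt(n,p,uv): r.extend((proj(n,W(p,q))[0]-uv))
    pt("scene",(0,-.22,rz(-.22,q)),S(75,302)); pt("top",(0,-.22,rz(-.22,q)),T(734,198))
    pt("scene",(.034,.235,.262),S(740,148)); pt("top",(.034,.235,.262),T(66,80))
    pt("top",(0,.235,rz(.235,q)),T(68,154))
    g=rz(.07,q)+.008+.032
    pt("top",(-.004,.07,g),T(317,165)); pt("scene",(-.004,.07,g),S(482,181))
    pt("top",(.042,.07,g),T(320,97))
    z=rz(-.161,q)+.029; pt("top",(0,-.163,z),T(663,184))
    for n,uv in(("scene",S(450,225)),("scene",S(650,181)),("scene",S(300,253)),("top",T(200,163)),("top",T(500,182))):
        a,b=proj(n,[W((0,y,rz(y,q)),q) for y in(-.22,.235)]); d=(b-a)/np.linalg.norm(b-a); e=uv-a; r.append(d[0]*e[1]-d[1]*e[0])
    return np.array(r)
f=least_squares(res,[.55,0,0,.1],loss="soft_l1",x_scale=[.01,.01,.01,.01]); q=f.x
print(q[:2],np.degrees(q[2:])); print(res(q).round(1))
np.save("q.npy",q)
for nm,p in(("load",(0,.155,rz(.155,q)+.008)),("stop",(0,-.161,0)),("gatepin",(.042,.07,.2))): print(nm,W(p,q))
t=[T(540,397),T(687,402),T(687,456),T(612,400),T(612,456)]
P=[atz("top",u,.16) for u in t]; print(np.round(P,4)); d=P[1]-P[0]; print("yaw",np.degrees(np.arctan2(d[0],-d[1])))
print("tabtop",atz("top",T(618,412),.206),atz("top",(293,213.5),.2),atz("scene",S(148,68),.206), tri((201.7,170.9),(293,213.5)))
print("scene yoke",[atz("scene",S(*u),.16).round(4).tolist() for u in((80,98),(222,80),(90,140),(226,120))])
E
```

```text
[ 0.60964006 -0.02808277] [-1.9327988   2.86068121]
[-0.5 -0.5 -1.3 -0.3 -0.9 -0.2  0.1 -0.4  1.9  0.2 -0.6 -0.6 -0.5 -0.2
 -0.5 -0.1 -2.1 -0.4  0.5 -0.2 -0.1 -0.  -0. ]
load [0.61486779 0.12682904 0.19073929]
stop [ 0.60420997 -0.18899118  0.        ]
gatepin [0.65397708 0.04046085 0.2       ]
[[ 0.458  -0.1169  0.16  ]
 [ 0.4563 -0.2191  0.16  ]
 [ 0.4187 -0.2188  0.16  ]
 [ 0.4568 -0.1669  0.16  ]
 [ 0.4178 -0.1669  0.16  ]]
yaw -0.9348630082453565
tabtop [ 0.44245039 -0.16612189  0.206     ] [ 0.43945709 -0.16473734  0.2       ] [ 0.4457179  -0.16337223  0.206     ] (array([ 0.44165022, -0.16621342,  0.18320789]), np.float64(0.0006268392045351032))
scene yoke [[0.4249, -0.2164, 0.16], [0.4337, -0.1091, 0.16], [0.4655, -0.2151, 0.16], [0.4715, -0.1135, 0.16]]
```

The triangulated tab (0.4416, -0.166, 0.183) agrees with the stated 0.184 m height. The hanger is nearly aligned with the stand (yaw about -2°), with its spine on the robot side. The slope looks close to 3°. Now moving above the tab.

arm_command:
  targets:
    - [[0,0,0,0,0,4,1],[0,0,0,0,0,8,1],[0,0,0.4,8,16,8,1],[0,0,1.24,24.4,47.9,8,1],[0,0,1.24,24.4,47.9,8,1],[0,0,1.24,24.4,47.9,8,1],[0,0,1.24,24.4,47.9,8,1],[0,0,1.24,24.4,47.9,8,1]]

```text
clock: 0.77
tool_pos: [0.3109, -0.4207, 0.3062]
orientation: [180.0, 0.0, -119.7]
force: [1.3, -0.1, 0.7]
opening: 0.0875
```

arm_command:
  targets:
    - [[0,0,0.483,13,25.5,0,1],[0,0,0.483,13,25.5,0,1],[0,0,0.483,13,25.5,0,1],[0,0,0.483,13,25.5,0,1],[0,0,0.483,13,25.5,0,1],[0,0,0.483,13,25.5,0,1],[0,0,0.483,13,25.5,0,1],[0,0,0.483,13,25.5,0,1]]

```text
clock: 1.43
tool_pos: [0.4428, -0.1632, 0.3063]
orientation: [-180.0, 0.0, -92.1]
force: [-0.5, -0.8, 0.8]
opening: 0.0874
```

```bash
python3 - <<'E'
from h import *
o=ctrl.get_obs(); print(o["clock"],o["tool_pos"],o["orientation"],o["joint_pos"].round(1))
s=ctrl.snapshot("scene")
crop("scene",150,110,130,130,4.6,"s2",s)
print((proj("scene",o["tool_pos"])-[150,110])*4.6, (proj("scene",[[.441,-.166,.206],[.441,-.166,.184]])-[150,110])*4.6)
E
```

```text
1.4333 [ 0.44276112 -0.16317795  0.30630933] [-1.79973364e+02  4.91962729e-02 -9.20920029e+01] [  3.7  -1.7 -16.1  -0.  -75.5  -5.8]
[[221.71634463 153.95409481]] [[233.84911287 257.31287791]
 [237.35975953 278.55695671]]
```

View pics/s2.png

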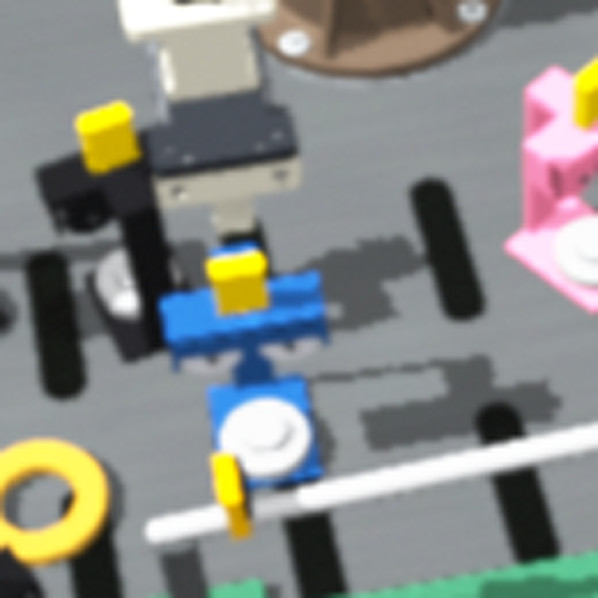

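The picture shows the open jaws straddling the tab: front fingertip at (240,240), tab at (237,266). The tab reads about 2 mm further out in x than I had estimated, which matches the current TCP. Descending.

arm_command:
  targets:
    - [[0,0,0,0,-0.2,-4,1],[0,0,0,0,-0.2,-8,1],[0,0,0,0,-0.2,-11,1],[0,0,0,0,-0.2,-12.6,1],[0,0,0,0,-0.2,-13.5,1],[0,0,0,0,-0.2,-13.5,1]]

```text
clock: 1.98
tool_pos: [0.4393, -0.1701, 0.1698]
orientation: [179.8, -0.0, -92.4]
force: [0.1, 0.7, -0.5]
opening: 0.0876
```

arm_command:
  targets:
    - [[0,0,0,0,0,0,0.3],[0,0,0,0,0,0,0.1],[0,0,0,0,0,0,0],[0,0,0,0,0,0,0],[0,0,0,0,0,0,0],[0,0,0,0,0,0,0],[0,0,0,0,0,0,0],[0,0,0,0,0,0,0]]

```text
clock: 2.65
tool_pos: [0.4407, -0.1696, 0.1717]
orientation: [-180.0, -0.0, -92.3]
force: [1.0, 0.7, 0.4]
opening: 0.0399
```

arm_command:
  targets:
    - [[0,0,0,0,0,0,0],[0,0,0,0,0,0,0],[0,0,0,0,0,0,0],[0,0,0,0,0,0,0],[0,0,0,0,0,0,0],[0,0,0,0,0,0,0],[0,0,0,0,0,0,0],[0,0,0,0,0,0,0]]

```text
clock: 3.32
tool_pos: [0.4406, -0.1696, 0.1715]
orientation: [180.0, 0.0, -92.3]
force: [-0.3, 0.5, -0.6]
opening: 0.0138
```

```bash
python3 - <<'E'
from h import *
for i in range(3):
    o=ctrl.get_obs(); print(o["clock"],o["tool_pos"],o["orientation"].round(2),o["force"].round(2),o["moment"].round(3),o["opening"])
    if i<2: ctrl.snapshot("top")
E
```

```text
3.3167 [ 0.44062839 -0.16956091  0.17151073] [ 1.7999e+02  1.0000e-02 -9.2350e+01] [-0.28  0.46 -0.61] [0.263 0.312 0.022] 0.013814107351550788
3.3667 [ 0.44060502 -0.16959855  0.17151223] [179.99   0.   -92.35] [-0.81  1.   -0.37] [0.286 0.224 0.046] 0.013977368091622325
3.4167 [ 0.44061784 -0.16958304  0.17150195] [ 1.7999e+02  1.0000e-02 -9.2350e+01] [-0.48  0.08 -0.51] [0.329 0.264 0.023] 0.013940365078772008
```

The tab is gripped: opening 13.9 mm against its 14 mm, and the pose has settled. Lifting and carrying it on the robot side of the rail to the loading length.

arm_command:
  targets:
    - [[0,0,0,0,0,2,0],[0,0,0,0.5,0.5,5,0],[0,0,0,1.5,2.5,8,0],[0,0,0,2.5,5.5,10,0],[0,0,0,3.5,8.5,10.2,0],[0,0,0,3.9,11.5,10.2,0],[0,0,0,3.9,14.5,10.2,0],[0,0,0,3.9,17.5,10.2,0]]

```text
clock: 4.08
tool_pos: [0.4791, 0.0067, 0.2728]
orientation: [179.9, -0.0, -92.4]
force: [0.8, 0.7, -3.6]
opening: 0.0135
```

arm_command:
  targets:
    - [[0,0,0,0,3,0,0],[0.02,0,0,0,6,0,0],[0.04,0,0,0,9,0,0],[0.05,0,0.007,0,11,0,0],[0.05,0,0.007,0,12,0,0],[0.05,0,0.007,0,12.3,0,0],[0.05,0,0.007,0,12.3,0,0],[0.05,0,0.007,0,12.3,0,0]]

```text
clock: 4.75
tool_pos: [0.4794, 0.1277, 0.2731]
orientation: [179.8, 2.8, -92.0]
force: [0.5, 0.2, -3.8]
opening: 0.0137
```

```bash
python3 - <<'E'
from h import *
for i in range(2):
    o=ctrl.get_obs(); print(o["clock"],o["tool_pos"],o["orientation"].round(2),o["force"].round(2),o["moment"].round(3),o["opening"])
    if i<1: s=ctrl.snapshot("scene")
crop("scene",230,110,160,130,5,"s3",s)
t=ctrl.snapshot("top"); cv2.imwrite("pics/t3.png",t)
E
```

```text
4.75 [0.479384   0.12774321 0.27312224] [179.84   2.81 -91.96] [ 0.5   0.16 -3.83] [-0.354  0.094 -0.054] 0.01372282678918
4.8 [0.47946476 0.12753341 0.27324965] [179.85   2.82 -91.98] [-0.02 -1.14 -3.86] [-0.281  0.05  -0.012] 0.013967913151505413
```

View pics/s3.png

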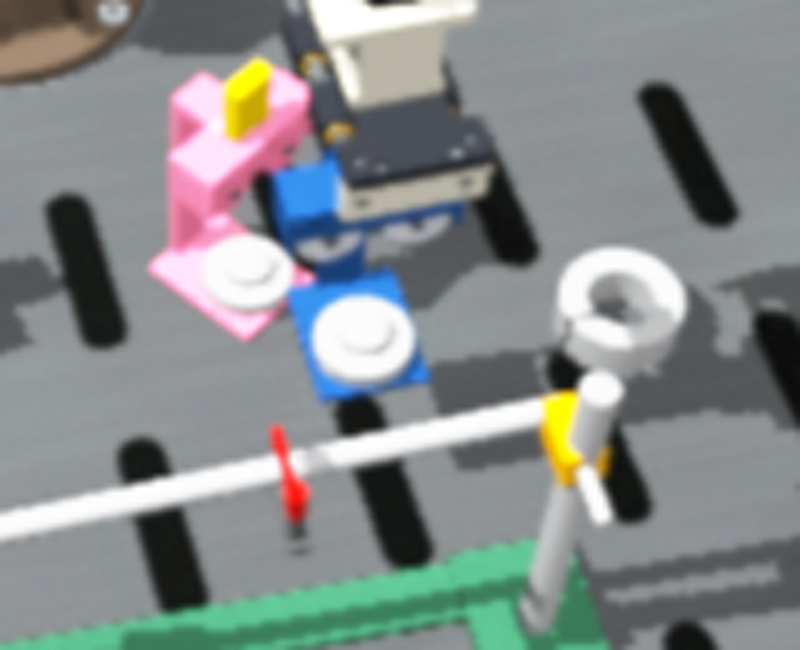

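The hanger hangs level below the jaws: yoke around (350,200), steel button at (363,332). The rail is in front of it, gate shut at (285,460), and the collar and pink look-alike are clear. I'll check the hanger offset by projection.

```bash
python3 - <<'E'
from h import *
q=np.load("q.npy")
S=lambda u,v:np.array([230+u/5,110+v/5])
tcp=np.array([.4794,.1276,.2732]); Rt=R.from_euler('zx',[-2,2.8],degrees=True)
print("disk@z",atz("scene",S(363,330),.273-.0565-.087))
for dy in(0,.0035,.007): print(dy,"pred btn",(proj("scene",tcp+Rt.apply([0,dy,-.0565-.087]))[0]-[230,110])*5, "plate",((proj("scene",[tcp+Rt.apply([x,y+dy,-.0565-.112]) for x,y in((.045,-.035),(.045,.035),(.035,-.045),(.035,.045))])-[230,110])*5).round().tolist(), "yoke low top",((proj("scene",[tcp+Rt.apply([x,y+dy,-.0115]) for x,y in((.018,-.052),(.018,.052))])-[230,110])*5).round().tolist())
def W(y,z,x=0):
    c,s=np.cos(q[2]),np.sin(q[2]); return [q[0]+c*x-s*y,q[1]+s*x+c*y,z]
# rail in both pictures: predicted centre line vs measured, by slope
for sl in(2.9,3.2,3.5):
  L=[W(y,.165+(y+.2)*np.tan(np.radians(sl))) for y in(-.05,.07,.15,.21)]
  print(sl,((proj("scene",L)-[230,110])*5).round(1).tolist())
# measured rail centre rows by bright columns
im=cv2.resize(ctrl.snapshot("scene"),None,fx=1,fy=1); g=cv2.cvtColor(im,cv2.COLOR_BGR2GRAY).astype(float); h=cv2.cvtColor(im,cv2.COLOR_BGR2HSV)
for c in(240,260,275,300,315,330):
    col=np.where((g[185:220,c]>170)&(h[185:220,c,1]<50))[0]+185; print("col",c,(c-230)*5,(col.mean()-110)*5 if len(col) else None,len(col))
E
```

```text
disk@z [0.49356777 0.13522112 0.1295    ]
0 pred btn [355.42432718 312.13568209] plate [[318.0, 404.0], [428.0, 382.0], [298.0, 394.0], [439.0, 366.0]] yoke low top [[282.0, 214.0], [459.0, 180.0]]
0.0035 pred btn [360.90025327 311.0496481 ] plate [[323.0, 403.0], [433.0, 381.0], [304.0, 393.0], [444.0, 365.0]] yoke low top [[288.0, 213.0], [465.0, 179.0]]
0.007 pred btn [366.3743383  309.96397925] plate [[329.0, 402.0], [439.0, 380.0], [309.0, 392.0], [450.0, 364.0]] yoke low top [[294.0, 212.0], [471.0, 178.0]]
2.9 [[65.3, 513.7], [273.2, 471.1], [410.4, 443.0], [512.5, 422.1]]
3.2 [[65.3, 512.9], [273.3, 469.7], [410.7, 441.2], [513.0, 420.0]]
3.5 [[65.2, 512.2], [273.5, 468.3], [411.0, 439.4], [513.5, 417.8]]
col 240 50 512.5 6
col 260 150 492.5 6
col 275 225 475.0 7
col 300 350 437.5 6
col 315 425 432.5 6
col 330 500 417.5 6
```

arm_command:
  targets:
    - [[0,0,0,3,0,0,0],[0,0,0,6,0,0,0],[0,0,0,9,0,0,0],[0,0,0,11.5,0,0,0],[0,0,0,13,0,0,0],[0,0,0,13.5,0,0,0],[0,0,0,13.5,0,0,0],[0,0,0,13.5,0,0,0]]

```text
clock: 5.57
tool_pos: [0.6142, 0.1277, 0.273]
orientation: [179.8, 2.8, -92.0]
force: [0.2, -0.7, -4.3]
opening: 0.0138
```

```bash
python3 - <<'E'
from h import *
for i in range(2):
    o=ctrl.get_obs(); print(o["clock"],o["tool_pos"],o["orientation"].round(2),o["force"].round(2),o["moment"].round(3),o["opening"])
    if i<1: s=ctrl.snapshot("scene")
a=s[130:240,260:360]; t=ctrl.snapshot("top")[100:210,150:270]
a=cv2.resize(a,None,fx=4.5,fy=5,interpolation=cv2.INTER_CUBIC)[:550,:400]; 
b=cv2.resize(t,(400,550),interpolation=cv2.INTER_CUBIC)
crop("scene",255,135,120,100,6,"s4",s)
E
```

```text
5.5667 [0.6142379  0.12768393 0.27304604] [179.82   2.84 -92.01] [ 0.16 -0.71 -4.3 ] [-0.222  0.232  0.008] 0.013778846249780733
5.6167 [0.61399077 0.1278998  0.27349173] [179.86   2.86 -91.98] [-0.77  0.02 -3.9 ] [-0.257  0.139  0.047] 0.013939393194286895
```

View pics/s4.png

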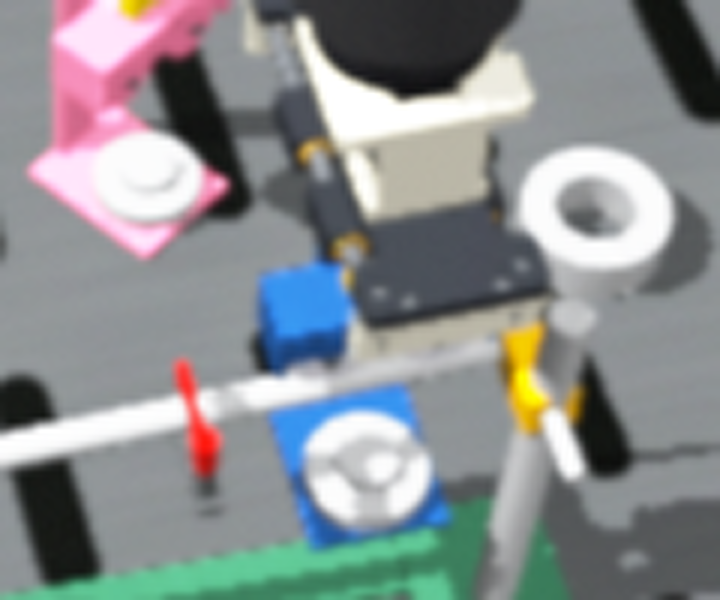

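The yoke straddles the rail on the loading length: yoke end at (300,315), rail crossing below it, button plate below the rail, gate shut at (195,420). Lowering gently.

arm_command:
  targets:
    - [[0,0,0,0,0,-0.5,0],[0,0,0,0,0,-1,0],[0,0,0,0,0,-1.3,0],[0,0,0,0,0,-1.5,0],[0,0,0,0,0,-1.6,0],[0,0,0,0,0,-1.6,0]]

```text
clock: 6.17
tool_pos: [0.6145, 0.1284, 0.2573]
orientation: [179.9, 2.9, -91.9]
force: [-0.6, 0.6, -4.2]
opening: 0.0138
```

arm_command:
  targets:
    - [[0,0,0,0,0,-0.1,0],[0,0,0,0,0,-0.15,0],[0,0,0,0,0,-0.15,0]]

```text
clock: 6.42
tool_pos: [0.6147, 0.1284, 0.256]
orientation: [179.9, 2.9, -92.0]
force: [-0.1, 0.2, -3.9]
opening: 0.0137
```

arm_command:
  targets:
    - [[0,0,0,0,0,-0.1,0],[0,0,0,0,0,-0.15,0],[0,0,0,0,0,-0.15,0]]

```text
clock: 6.67
tool_pos: [0.6149, 0.1283, 0.2554]
orientation: [180.0, 2.9, -91.9]
force: [-1.6, -0.5, 1.3]
opening: 0.014
```

arm_command:
  targets:
    - [[0,0,0,-0.1,0,0,0],[0,0,0,-0.2,0,0,0],[0,0,0,-0.2,0,0,0]]

```text
clock: 6.92
tool_pos: [0.6134, 0.1285, 0.2554]
orientation: [-180.0, 2.9, -91.9]
force: [1.7, 0.5, 1.6]
opening: 0.0142
```

```bash
cat > obs.py <<'E'
from plant import ctrl
o=ctrl.get_obs(); print(o["clock"],(o["tool_pos"]*1000).round(2),o["orientation"].round(2),o["force"].round(2),o["moment"].round(3))
E
python3 obs.py
```

```text
6.9167 [613.43 128.5  255.36] [-179.98    2.9   -91.95] [1.67 0.49 1.58] [-0.122 -0.762 -0.114]
```

arm_command:
  targets:
    - [[0,0,0,-0.1,0,0,0],[0,0,0,-0.2,0,0,0],[0,0,0,-0.2,0,0,0],[0,0,0,-0.2,0,0,0]]

```text
clock: 7.25
tool_pos: [0.6115, 0.1285, 0.2553]
orientation: [-180.0, 2.9, -91.9]
force: [5.2, 0.1, 2.1]
opening: 0.0139
```

```bash
python3 obs.py
```

```text
7.25 [611.51 128.48 255.27] [-179.99    2.89  -91.95] [5.16 0.06 2.14] [-0.097 -2.04  -0.254]
```

arm_command:
  targets:
    - [[0,0,0,0.1,0,0,0],[0,0,0,0.3,0,0,0],[0,0,0,0.5,0,0,0],[0,0,0,0.5,0,0,0],[0,0,0,0.5,0,0,0]]

```text
clock: 7.67
tool_pos: [0.6136, 0.1279, 0.2547]
orientation: [179.7, 2.8, -91.9]
force: [-6.0, -1.4, 8.4]
opening: 0.0134
```

```bash
python3 obs.py
```

```text
7.6667 [613.63 127.86 254.7 ] [179.66   2.79 -91.93] [-6.05 -1.36  8.4 ] [-0.068  2.248  0.274]
```

Sideways pushes are resisted in both directions, so the rail is in the grooves, centred near x = 0.6127. The moment suggests only the uphill roller bears, so the slope is over 2.9°. Recentring and tilting about 1.2° more.

arm_command:
  targets:
    - [[0,0,0,-0.2,0,0.05,0],[0,0,0,-0.35,0,0.05,0],[0.01,0,0,-0.35,0,0.05,0],[0.02,0,0,-0.35,0,0,0],[0.02,0,0,-0.35,0,0,0],[0.02,0,0,-0.35,0,0,0]]

```text
clock: 8.17
tool_pos: [0.6121, 0.1282, 0.2545]
orientation: [179.8, 4.0, -92.0]
force: [1.6, -1.3, 2.0]
opening: 0.0138
```

```bash
python3 obs.py
```

```text
8.1667 [612.14 128.19 254.52] [179.83   4.02 -91.98] [ 1.62 -1.27  2.02] [-0.249 -0.66  -0.087]
```

arm_command:
  targets:
    - [[0,0,0,0.05,0,-0.05,0],[0,0,0,0.05,0,-0.05,0],[0,0,0,0.05,0,-0.05,0],[0,0,0,0.05,0,-0.05,0]]

```text
clock: 8.5
tool_pos: [0.6123, 0.1281, 0.2544]
orientation: [179.8, 4.0, -91.9]
force: [-1.0, -0.6, 5.8]
opening: 0.0142
```

```bash
python3 obs.py
```

```text
8.5 [612.3  128.15 254.45] [179.82   3.98 -91.95] [-0.99 -0.57  5.81] [-0.383  0.306 -0.035]
```

arm_command:
  targets:
    - [[-0.005,0,0,0,0,0,0],[-0.005,0,0,0,0,0,0],[-0.005,0,0,0,0,0,0],[-0.005,0,0,0,0,0,0],[-0.005,0,0,0,0,0,0]]

```text
clock: 8.92
tool_pos: [0.6123, 0.1283, 0.2545]
orientation: [179.8, 3.7, -91.9]
force: [-0.3, -1.1, 6.4]
opening: 0.0142
```

```bash
python3 obs.py
```

```text
8.9167 [612.34 128.26 254.51] [179.84   3.71 -91.94] [-0.29 -1.14  6.39] [-0.188  0.262 -0.034]
```

arm_command:
  targets:
    - [[0,0,0,-0.01,-0.4,-0.03,0],[0,0,0,-0.03,-1,-0.07,0],[0,0,0,-0.05,-1.6,-0.11,0],[0,0,0,-0.07,-2.2,-0.15,0],[0,0,0,-0.1,-2.8,-0.19,0],[0,0,0,-0.1,-3,-0.2,0],[0,0,0,-0.1,-3,-0.2,0]]

```text
clock: 9.5
tool_pos: [0.6114, 0.0978, 0.2524]
orientation: [179.8, 3.7, -92.0]
force: [-0.9, -0.5, 6.6]
opening: 0.014
```

```bash
python3 obs.py
```

```text
9.5 [611.37  97.78 252.39] [179.84   3.7  -91.97] [-0.89 -0.51  6.59] [-0.359  0.122 -0.003]
```

The rail drops 2.1 mm over 30.5 mm, so the slope is 4.0° and my path follows it with a steady load of about 10 N. Pushing on into the gate.

arm_command:
  targets:
    - [[0,0,0,-0.01,-0.4,0,0],[0,0,0,-0.03,-1,-0.05,0],[0,0,0,-0.05,-1.6,-0.09,0],[0,0,0,-0.07,-2.3,-0.14,0],[0,0,0,-0.1,-3,-0.19,0],[0,0,0,-0.12,-3.6,-0.23,0],[0,0,0,-0.14,-4,-0.26,0],[0,0,0,-0.14,-4,-0.26,0]]

```text
clock: 10.17
tool_pos: [0.61, 0.0587, 0.2496]
orientation: [179.9, 3.8, -92.0]
force: [-0.9, 2.6, 5.3]
opening: 0.0138
```

```bash
python3 obs.py
```

```text
10.1667 [610.04  58.65 249.58] [179.85   3.8  -91.96] [-0.87  2.55  5.35] [ 0.898  0.266 -0.057]
```

arm_command:
  targets:
    - [[0,0,0,-0.02,-0.5,-0.04,0],[0,0,0,-0.04,-1.2,-0.08,0],[0,0,0,-0.07,-2,-0.14,0],[0,0,0,-0.09,-2.8,-0.2,0],[0,0,0,-0.12,-3.6,-0.25,0],[0,0,0,-0.15,-4.4,-0.31,0],[0,0,0,-0.17,-5,-0.35,0],[0,0,0,-0.17,-5,-0.35,0]]

```text
clock: 10.83
tool_pos: [0.6079, 0.0073, 0.2459]
orientation: [179.8, 3.7, -92.0]
force: [-1.7, -2.9, 5.2]
opening: 0.0141
```

```bash
python3 obs.py
```

```text
10.8333 [607.9    7.26 245.92] [179.79   3.7  -91.99] [-1.65 -2.92  5.21] [-0.99   0.302 -0.104]
```

arm_command:
  targets:
    - [[0,0,0,-0.02,-0.6,-0.04,0],[0,0,0,-0.06,-1.6,-0.11,0],[0,0,0,-0.09,-2.7,-0.19,0],[0,0,0,-0.13,-3.8,-0.27,0],[0,0,0,-0.16,-4.9,-0.34,0],[0,0,0,-0.2,-6,-0.42,0],[0,0,0,-0.23,-7,-0.49,0],[0,0,0,-0.25,-7.6,-0.53,0]]

```text
clock: 11.5
tool_pos: [0.6058, -0.0685, 0.2406]
orientation: [179.8, 3.7, -92.0]
force: [0.2, 0.6, 5.0]
opening: 0.0142
```

```bash
python3 obs.py; python3 - <<'E'
from h import *
crop("scene",170,110,190,130,4,"s5")
E
```

```text
11.5 [605.78 -68.46 240.55] [179.83   3.72 -91.97] [0.22 0.62 5.  ] [-0.045  0.163 -0.037]
```

View pics/s5.png

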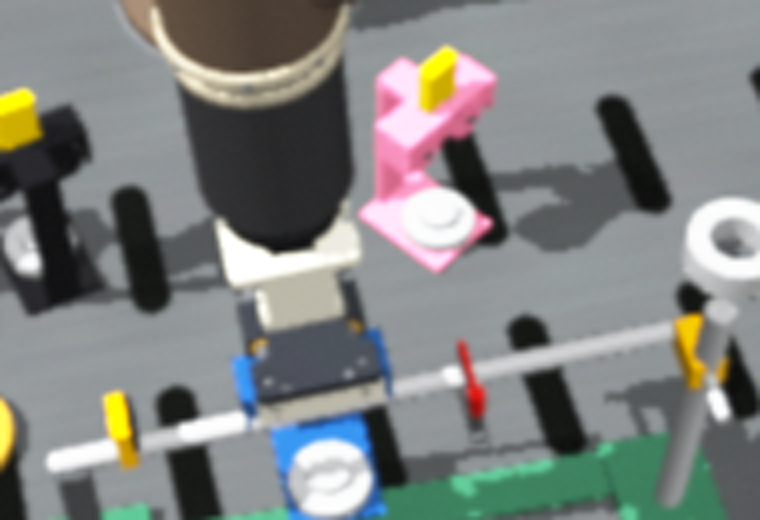

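The gate is shut again at (470,385) and the yoke's uphill end is clear of it at (385,370). The stop is still about 50 mm ahead. Letting go.

arm_command:
  targets:
    - [[0,0,0,0,0,0,1],[0,0,0,0,0,0,1],[0,0,0,0,0,0,1],[0,0,0,0,0,0.3,1],[0,0,0,0,0,0.6,1],[0,0,0,0,0,1,1],[0,0,0,0,0,2,1],[0,0,0,0,0,3,1]]

```text
clock: 12.22
tool_pos: [0.606, -0.0676, 0.2716]
orientation: [179.8, 3.7, -91.9]
force: [0.7, -0.4, -0.2]
opening: 0.0618
```

arm_command:
  targets:
    - [[0,0,0,0,0,2,1],[0,0,0,0,0,5,1],[0,0,0,0,0,8,1],[0,0,0,-4,0,10,1],[0,0,0,-8,0,10,1],[0,0,0,-12,0,10,1],[0,0,0,-15,0,10,1],[0,0,0,-15,0,10,1]]

```text
clock: 12.88
tool_pos: [0.4518, -0.0681, 0.374]
orientation: [-179.8, 3.8, -91.9]
force: [-0.5, -0.5, -0.2]
opening: 0.0873
```

arm_command:
  targets:
    - [[0,0,0,0,0,0,1],[0,0,0,0,0,0,1],[0,0,0,0,0,0,1],[0,0,0,0,0,0,1],[0,0,0,0,0,0,1],[0,0,0,0,0,0,1],[0,0,0,0,0,0,1],[0,0,0,0,0,0,1]]

```text
clock: 13.55
tool_pos: [0.4563, -0.0676, 0.3704]
orientation: [179.8, 3.7, -92.0]
force: [-0.1, -0.1, 0.3]
opening: 0.0873
```

```bash
python3 obs.py; python3 - <<'E'
from h import *
a=ctrl.snapshot("scene"); crop("scene",150,120,200,150,4,"s6",a); b=ctrl.snapshot("scene")
print(np.abs(a.astype(int)-b)[150:260,150:350].max())
E
```

```text
13.55 [456.31 -67.65 370.37] [179.82   3.71 -91.96] [-0.14 -0.1   0.25] [-0.218  0.082 -0.051]
24
```

View pics/s6.png

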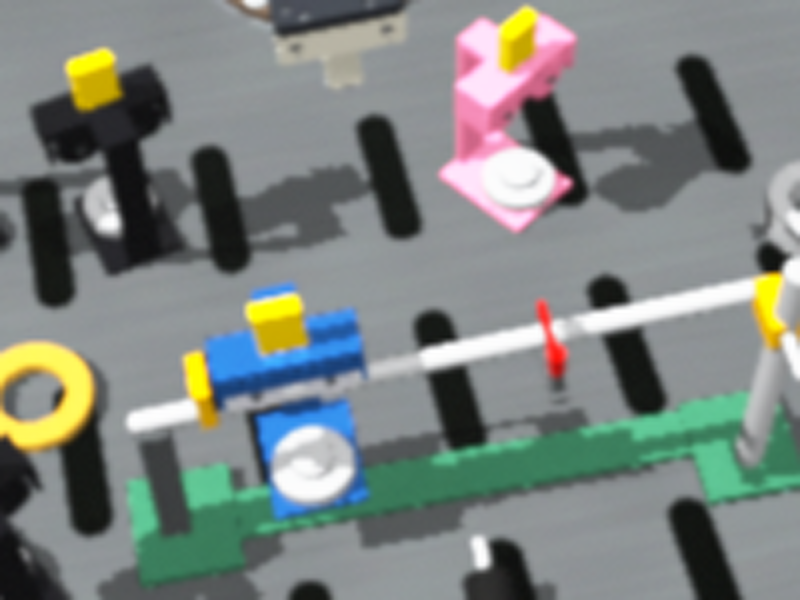

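The yoke's end at (205,375) is on the yellow stop. The hanger is upright, the gate is shut at (550,340), and the bystanders are in place. There was still a small pixel change between frames, so I'll let it settle before handing in.

arm_command:
  targets:
    - [[0,0,0,0,0,0,1],[0,0,0,0,0,0,1],[0,0,0,0,0,0,1],[0,0,0,0,0,0,1],[0,0,0,0,0,0,1],[0,0,0,0,0,0,1],[0,0,0,0,0,0,1],[0,0,0,0,0,0,1]]

```text
clock: 14.32
tool_pos: [0.4561, -0.0676, 0.3707]
orientation: [179.9, 3.7, -92.0]
force: [0.1, 0.0, -1.2]
opening: 0.0877
```

arm_command:
  targets:
    - [[0,0,0,0,0,0,1],[0,0,0,0,0,0,1],[0,0,0,0,0,0,1],[0,0,0,0,0,0,1],[0,0,0,0,0,0,1],[0,0,0,0,0,0,1],[0,0,0,0,0,0,1],[0,0,0,0,0,0,1]]

```text
clock: 14.98
tool_pos: [0.4561, -0.0676, 0.3706]
orientation: [179.9, 3.7, -91.9]
force: [0.4, -0.2, -0.3]
opening: 0.0876
```

```bash
python3 - <<'E'
from h import *
a=ctrl.snapshot("scene")
for i in range(5): b=ctrl.snapshot("scene")
d=np.abs(a.astype(int)-b).max(2)[180:260,180:350]; print(d.max(),(d>20).sum())
s0=cv2.imread("pics/scene0.png")
for n,(x,y,w,h) in dict(collar=(335,155,40,30),flange=(140,203,36,32),grinder=(262,252,40,90)).items():
    print(n,np.abs(s0[y:y+h,x:x+w].astype(int)-b[y:y+h,x:x+w]).mean().round(2))
def tab(im):
    m=cv2.inRange(cv2.cvtColor(im,cv2.COLOR_BGR2HSV),(20,140,120),(35,255,255))[190:210,208:230]; y,x=np.nonzero(m); return x.mean()+208,y.mean()+190
print(tab(a),tab(b))
E
```

```text
16 0
collar 28.97
flange 2.77
grinder 3.18
(np.float64(218.986301369863), np.float64(200.41780821917808)) (np.float64(219.01360544217687), np.float64(200.45578231292518))
```

The hanger is at rest, but the collar patch differs from the start. That could be the arm's shadow, so I'll check its position.

```bash
python3 - <<'E'
from h import *
s0=cv2.imread("pics/scene0.png");s=ctrl.snapshot("scene");t0=cv2.imread("pics/top0.png");t=ctrl.snapshot("top")
for a,b,(x,y,w,h) in((s0,s,(338,157,32,28)),(t0,t,(138,204,28,26))):
    e=lambda i:cv2.Canny(cv2.GaussianBlur(cv2.cvtColor(i,cv2.COLOR_BGR2GRAY),(3,3),0),40,100)
    r=cv2.matchTemplate(e(b)[y-15:y+h+15,x-15:x+w+15],e(a)[y:y+h,x:x+w],cv2.TM_CCOEFF_NORMED); m=cv2.minMaxLoc(r); print(m[1],np.array(m[3])-15)
A=np.hstack([s0[150:195,330:380],s[150:195,330:380],t0[195:240,130:180],t[195:240,130:180]]); cv2.imwrite("pics/col.png",cv2.resize(A,None,fx=4,fy=4))
E
```

```text
0.36026549339294434 [0 0]
0.5564591288566589 [0 0]
```

View pics/col.png

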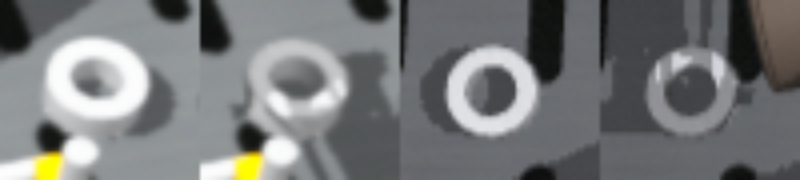

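The collar is in the same place at (95,85) and (490,90) in both pairs, with zero shift. It is only in the arm's shadow. Handing in.

```bash
python3 -c "
from plant import ctrl
print(ctrl.close_job())"
```

```text
the job is handed in; nothing more can be done
None
```

The blue hanger is hanging at the yellow stop, released and at rest, with the gate shut. I handed the job in at about 15 s of the 61 s allowed; no verdict was reported.

**What I did**
- **Loading:** I gripped the tab, hooked the hanger on from the robot side at about stand y +0.16 m and lowered it by feel. The rail was in the grooves, since sideways pushes were resisted both ways. I matched the tilt to the slope until the load and moment showed both rollers bearing.
- **Slope:** it felt like 4.0°, where the pictures had suggested about 3°. I used the felt value.
- **Gate and release:** I pushed the hanger down through the gate with a steady load of about 10 N. Once the picture showed the gate shut behind it, I let go and it rolled to the stop by itself.

**Last checks**
- **At rest:** the hanger was upright with its yoke end on the stop, and its tab moved less than 0.1 pixel over 0.25 s.
- **Robot:** the gripper was clear of everything, with wrist force about zero.
- **Bystanders:** the flange ring and grinder looked unchanged. The collar's brightness differed from the start, but its outline matched with zero shift in both cameras; it was only in the arm's shadow.
- **Not checked directly:** the contact force on each roller can't be read, so both rollers bearing is inferred from wrist force and moment.

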